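Close up the camcorder at the fly-tying stand

ROBOT

A 7-joint arm with a two-finger parallel gripper is mounted at the origin on the work surface. World frame = base frame: x ahead of the robot, y to its left, z up, the work surface at z = 0. Lengths are in m, angles in rad, forces in N, time in s.
With the tool pointing down it reaches from about 0.4 to 0.875 m from the base axis. Payload 19.3 kg.
Tool frame: the origin (TCP) lies at the very end of the fingers, on their centre line; the grasp point (between the pads) lies 19 mm behind it; z points along the fingers, y is the line along which they close (so a half turn about z gives the same grasp; the last joint's range is limited). The gripper opens to 85 mm and grips with 20 to 120 N. Pads are 22 mm wide; open, the fingers measure 114 mm over their backs; the gripper's body (76 mm by 85 mm) begins 54 mm behind the grasp point. The pads swing forward as they close: fully open they stand 13 mm farther back than shut.
Start: joints at [1.261, 0.521, -0.036, 1.599, 0.021, 1.021, -0.113], TCP at [0.148, -0.607, 0.231] pointing down, gripper open.
Joint ranges: [-2.91, 2.91], [-0.3, 2.13], [-1.5, 1.42], [0.17, 2.43], [-1.26, 4.41], [0.16, 1.93], [-2.52, 2.52]. Speed limits (rad/s): [1.89, 1.89, 2.39, 2.39, 3.01, 3.01, 3.01].

INTERFACE

Orientations are given as [roll, pitch, yaw] about the fixed x, y, z axes, in that order (R = Rz(yaw) Ry(pitch) Rx(roll)).
In Python, from workcell import bot gives the robot as it stands.
- The arm moves only by the tool jog_arm, never from a script. Its argument "motion" is a list of rows, each a list of 5 numbers: the shift along the tool's x, y, z scaled (see below), then the turn about the tool's z scaled (see below), then the opening, from 0 (shut) to 1 (fully open). A call has 1 to 12 rows; each row shifts and turns the commanded pose from where the row before left it, along the tool's axes as they then stand; what a row does not reach is not made up. The controller multiplies each number of a shift by 30 mm and each number of a turn by 0.08 rad. A row lasts 1/10 s, in which the tool goes at most 50 mm and 8.59 degrees, less where a joint would pass 70% of its speed; a pose out of reach is approached as far as the arm can. A call with a number of a shift or a turn outside -1 to 1 is refused whole. A call with a gripper value outside its range is refused whole. The fingers move at their own pace and stop on an object; "newtons" is the grip in N (left out, the last holds). Time passes only in rows, so rows that do not move let the fingers close. It gives the time, the measured TCP pose, the force, the opening and the grip force at its end, in the units of the state.
- bot.observe(): the state, without advancing time (a new reading comes with each control period).
- bot.grab_frame(name): name is "scene" or "top" or "wrist"; returns a dict with "pixels" (480x640x3 uint8, red, green, blue), "fovy" (degrees; the focal length in pixels is half the picture's height over the tangent of half this angle, whatever the lens; pixels are square), "cx", "cy" (the principal point, pixels), "k1" (the pictures are not rectified: a ray, as slopes to the right and down, at radius r is drawn at 1 + k1 r^2 times it, then the intrinsics apply), "rvec" (rotation vector, rad) and "tvec" (3), from world to camera coordinates, as OpenCV has them; the wrist camera has in their place "mount" (4x4, takes a point from camera to tool coordinates, whose origin is the TCP and whose axes are the flange's). Camera axes: x right, y down, z forward; pixel columns grow to the right and rows downward; lengths in m; the calibration is good to about 2 mm. A picture is of the moment at which its call begins: read the wrist's pose just before it. There is no depth.
- bot.job_done(): hands the job in; it is judged then, once.
The state is a dict: "clock": time; "qpos": joint angles; "qd": joint speeds; "joint_efforts": joint torques, N m; "position": TCP position; "tool_rot": TCP orientation; "force": force on the tool from outside, world axes, zero at the start; "moment": the same for the moment, N m; "grip_width": finger opening in m; "finger_force": force on a finger pad.
Only numpy, scipy, OpenCV 4.12 (cv2) and the standard library are available. Lean on these libraries where they do the work, as an engineer would, in place of code of your own. Each camera call takes 0.05 s, during which the arm holds its last target. There are 200 camera calls.

TASK

The demonstrator is taking a break: push the small lever on top of the camcorder's lens hood all the way across to shut the lens cover, and fold the flip-out screen flat against the side of the camera, both with the fingertips and in either order. The shot stays framed for later, so leave the camera standing on its tripod where it is - do not pick it up, tip it over or shove it along - and leave the vise, cup, bottle and spool alone.

Things in the scene. Friction and masses are not known exactly. Their poses are not given: they have to be found in the camera images.
- camcorder: grey camcorder on a black and red table tripod: one loose thing, about 0.7 kg. Origin: on the table under the tripod's middle; x points from lens to back (the lens looks along -x), y to the camera's right, z up; the screen is on the -y side. In this frame (mm): body x -45 to 60, y -26 to 26, z 100 to 160, flat top; grip to y 37; three feet 125 from the origin at 180, 60 and -60 degrees
- lens_front (a point): centre of the front of the black lens hood, at camcorder x -70, y 0, z 134 mm. The hood spans x -70 to -44, y -30 to 30, z 104 to 160 mm (its top level with the body's)
- camera_back (a point): centre of the back of the battery, at camcorder x 83, y 0, z 127 mm. A sideways push of more than about 2 to 3 N at camera height tips the camera; tipped a little, it falls back on its feet
- lens_lever (a joint): lens cover lever: 0 = cover shut (its silver blade covers the lens opening), 0.020 m = fully open. It slides along the camcorder's y axis, shuts by moving towards -y (the screen's side) to its stop, and stays where it is left; takes about 0.6 N
- lever_top (a point): centre of the top of the lens cover lever: a ribbed upright tab 14 mm along the camera's x, 8 mm (9 over the ribs) along its travel, 12 mm tall, on the flat top of the lens hood (hood top 160 mm, tab top 172 mm above the table). Centre at camcorder x -58 mm; y +10 mm fully open, y -10 mm shut
- screen (a joint): flip-out screen, upright hinge: 0 = folded flat against the camera's left side, 1.57 rad = standing straight out from the side. Stiff hinge, stays where it is left; takes about 0.03 N m (0.5 N near its free edge)
- screen_hinge (a point): middle of the screen's upright hinge, at camcorder x -35, y -31, z 130 mm
- screen_edge (a point): middle of the screen's free edge, 72 mm from the hinge. Panel 72 mm long, 10 thick, 50 high (105 to 155 mm above the table), centred on the line from hinge to edge. Open, its plain grey back looks ahead like the lens, its dark display backwards; push the plain back towards the camera's back and in against its side. Shut, its outer face is at camcorder y -36 mm
- vise: fly-tying vise on a steel base plate, loose, 1.6 kg, in front of the lens: base 110 x 90 mm, 165 mm tall. Origin at the centre of the underside
- cup: white paper cup, loose, 70 mm across, 85 mm tall, origin at the centre of its underside
- varnish: small glass bottle with black cap, loose, 34 mm across, 55 mm tall, origin at the centre of its underside
- spool: wooden thread spool standing on end, loose, 32 mm across, 36 mm tall, origin at the centre of its underside
Not all that is in view belongs to the job. What is shaped like the cup but blue is not meant.

How it is judged:
By the outcome, as a careful person would: the job done as asked, in the order asked, and still so for the second after the job is handed in, with the robot touching nothing.
It also fails if it takes over 45 s, if anything falls off the work surface, if the arm or the gripper's body presses on something with over 40 N, if the wrist force passes 120 N, or if a joint passes its speed limit or range.

## Working session

There is one attempt and no reset: what is moved stays moved. The work goes in short steps, Python scripts to look and compute and a tool call to move; the robot and the scene stay as the last step left them, time stands still between calls to the robot, and variables do not carry over. Pictures are saved under pics/ and viewed, at most 10 in all, crops included, and the job is handed in when it is done.

Besides the shell and the picture viewer there is one more tool, called after ">>>" as name(argument=value, ...), one argument or row to a line, values as JSON. jog_arm: Moves the arm, as the interface text tells. Shifts and turns lie within -1 to 1; 1 stands for 30 mm of shift or 0.08 rad of turn. Its arguments: {"type":"object","properties":{"motion":{"type":"array","items":{"type":"array","items":{"type":"number"}}},"newtons":{"type":"number"}},"required":["motion"]}

```bash
mkdir -p pics
cat > h.py <<'E'
import numpy as np, cv2, pickle
from workcell import bot
def K(f):
    fl=240/np.tan(np.radians(f["fovy"])/2); return np.array([[fl,0,f["cx"]],[0,fl,f["cy"]],[0,0,1.]])
def ray(f,uv):
    k=K(f); d=(np.array(uv,float)-[f["cx"],f["cy"]])/k[0,0]
    s=d.copy()
    for _ in range(20): s=d/(1+f["k1"]*(s@s))
    R=cv2.Rodrigues(np.array(f["rvec"],float))[0]; t=np.array(f["tvec"],float).ravel()
    return -R.T@t, R.T@np.r_[s,1]
def onz(f,uv,z):
    o,d=ray(f,uv); return o+d*(z-o[2])/d[2]
def proj(f,P):
    R=cv2.Rodrigues(np.array(f["rvec"],float))[0]; c=R@np.array(P,float)+np.array(f["tvec"],float).ravel()
    s=c[:2]/c[2]; return s*(1+f["k1"]*(s@s))*K(f)[0,0]+[f["cx"],f["cy"]]
def grab(n,name):
    f=bot.grab_frame(n); cv2.imwrite(f"pics/{name}.png",f["pixels"][:,:,::-1]); pickle.dump(f,open(f"pics/{name}.pkl","wb")); return f
def load(name): return pickle.load(open(f"pics/{name}.pkl","rb"))
E
python3 - <<'E'
from h import *
for n in("scene","top"):
    f=grab(n,n+"1"); print({k:v for k,v in f.items() if k!="pixels"})
s=bot.observe(); print(s["position"],s["tool_rot"],s["clock"])
E
```

```text
{'fovy': 48.609661876778496, 'cx': 328.14930012613905, 'cy': 240.85791909908656, 'k1': -0.03802123249644636, 'rvec': array([ 1.89228177,  1.48298536, -0.66193345]), 'tvec': array([-0.10663362, -0.25180392,  1.57453879])}
{'fovy': 44.79489712140512, 'cx': 319.3148540433749, 'cy': 237.4469620378599, 'k1': -0.07167143118152274, 'rvec': array([ 2.14824067, -2.20754735,  0.06808375]), 'tvec': array([0.0130362 , 0.52155639, 1.46667516])}
[ 0.14832921 -0.6068398   0.23079451] [-3.14059242e+00  7.66125893e-05  2.39787834e-01] 0.1
```

View pics/scene1.png

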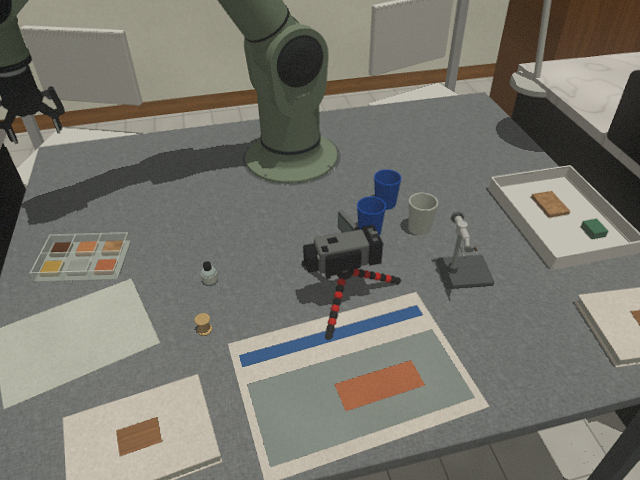

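View pics/top1.png

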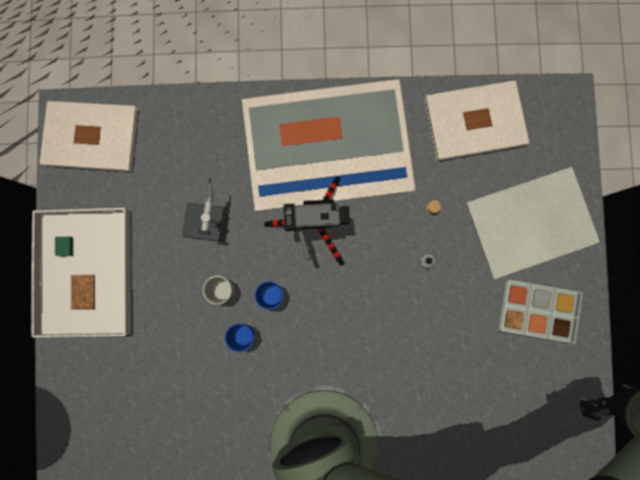

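Scene view: the camcorder is at about (345,250), with the lens towards the vise (465,255) and the screen (345,222) facing the robot. In the top view the camera is at about (315,215), with feet at (268,224), (336,181) and (342,262) and the screen sticking out at (312,250). The only camcorder in view is this one. I'll enlarge it.

Run:
```python
from h import *
f=load("top1")
c=f["pixels"][165:285,250:370,::-1]; a=cv2.resize(c,None,fx=5,fy=5,interpolation=cv2.INTER_CUBIC)
a=np.clip(a.astype(float)*1.6,0,255).astype(np.uint8)
cv2.imwrite("pics/c1.png",a)
F=[onz(f,p,0.005)[:2] for p in((268,224),(336,181),(342,262))]
print(np.round(F,3)); o=np.mean(F,0); print("origin",o)
d=F[0]-o; print("yaw",np.degrees(np.arctan2(-d[1],-d[0])), [np.linalg.norm(p-o) for p in F])
for n,p in(("vise",(207,220)),("wcup",(218,290)),("bcup",(270,295)),("varn",(428,261)),("spool",(434,207))): print(n,onz(f,p,0.05).round(3))
```

```text
[[ 0.561  0.131]
 [ 0.668 -0.048]
 [ 0.458 -0.058]]
origin [0.56258597 0.00828839]
yaw -89.40137070319697 [np.float64(0.12239387441541315), np.float64(0.1200395302841161), np.float64(0.12360947891429104)]
vise [0.571 0.28  0.05 ]
wcup [0.395 0.255 0.05 ]
bcup [0.379 0.125 0.05 ]
varn [ 0.453 -0.271  0.05 ]
spool [ 0.588 -0.291  0.05 ]
```

View pics/c1.png

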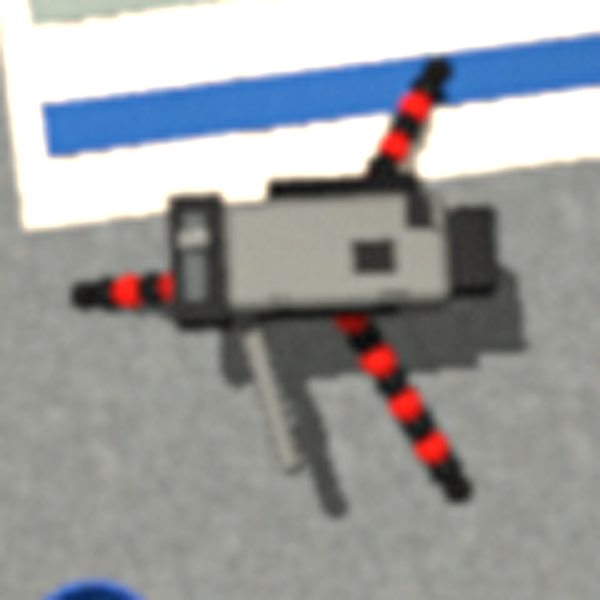

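The enlarged crop shows one camcorder: lever at crop (193,237), i.e. full picture (288.6,212.4). The screen runs from about (255,330) to (292,468), so it's open at roughly 75-80 degrees on the robot's side.

Run:
```python
from h import *
f=load("top1")
g=lambda u,v,z: onz(f,(250+(u+.5)/5-.5,165+(v+.5)/5-.5),z)[:2]
P={"lever":g(193,235,.172),"hoodA":g(172,197,.16),"hoodB":g(222,196,.16),"hoodC":g(180,326,.16),"bodyBackL":g(448,300,.16),"bodyFL":g(230,311,.16),"edge":g(292,468,.155),"hinge":g(258,335,.155)}
for k,v in P.items(): print(k,v.round(4))
d=P["bodyBackL"]-P["bodyFL"]; yaw=np.arctan2(d[1],d[0]); print("yaw body",np.degrees(yaw))
d=P["hoodC"]-P["hoodA"]; print("yaw hood",np.degrees(np.arctan2(d[1],d[0]))+90)
for yd in (-90,-88,-86):
  yaw=np.radians(yd)
  R=np.array([[np.cos(yaw),-np.sin(yaw)],[np.sin(yaw),np.cos(yaw)]])
  print(yd,[(P[k]-R@np.array(m)/1000).round(4) for k,m in(("lever",(-58,10)),("hoodA",(-70,30)),("hoodC",(-70,-30)),("bodyBackL",(60,-26)),("hinge",(-35,-31)))])
  d=P["edge"]-P["hinge"]; a=R.T@d; print("screen ang",np.degrees(np.arctan2(-a[1],a[0])))
```

```text
lever [0.5719 0.0671]
hoodA [0.5914 0.0772]
hoodB [0.5912 0.054 ]
hoodC [0.5312 0.0749]
bodyBackL [ 0.5398 -0.0494]
bodyFL [0.5375 0.0515]
edge [0.4642 0.0248]
hinge [0.5264 0.0391]
yaw body -88.7011437415261
yaw hood -87.73301360875413
-90 [array([0.5619, 0.0091]), array([0.5614, 0.0072]), array([0.5612, 0.0049]), array([0.5658, 0.0106]), array([0.5574, 0.0041])]
screen ang 77.11643531649673
-88 [array([0.5639, 0.0088]), array([0.5639, 0.0062]), array([0.5636, 0.006 ]), array([0.5637, 0.0114]), array([0.5586, 0.0052])]
screen ang 79.11643531649673
-86 [array([0.566 , 0.0086]), array([0.5664, 0.0053]), array([0.566 , 0.0071]), array([0.5615, 0.0122]), array([0.5598, 0.0063])]
screen ang 81.11643531649672
```

>>> jog_arm(
  motion=[
    [0, 0, 0, 1, 0],
    [0, 0, 0, 1, 0],
    [0, 0, 0, 0.56, 0],
    [0.7, -1, 0, 0, 0],
    [0.7, -1, 0, 0, 0],
    [0.7, -1, 0, 0, 0],
    [0.7, -1, 0, 0, 0],
    [0.7, -1, 0, 0, 0],
    [0.7, -1, 0, 0, 0],
    [0.7, -1, 0, 0, 0],
    [0.7, -1, 0, 0, 0],
    [0.7, -1, 0, 0, 0],
  ],
  newtons=40,
)

```text
clock: 1.3
position: [0.3284, -0.3293, 0.2312]
tool_rot: [-3.141, 0.0, 0.035]
force: [-0.3, -0.3, -0.3]
grip_width: 0.0001
finger_force: 0.0
```

>>> jog_arm(
  motion=[
    [0.79, -1, 0, 0, 0],
    [0.79, -1, 0, 0, 0],
    [0.79, -1, 0, 0, 0],
    [0.79, -1, 0, 0, 0],
    [0.79, -1, 0, 0, 0],
    [0.79, -1, 0, 0, 0],
    [0.79, -1, 0, 0, 0],
    [0.79, -1, 0, 0, 0],
    [0.79, -1, 0, 0, 0],
    [0.79, -1, 0, 0, 0],
    [0.79, -0.9, 0, 0, 0],
    [0.79, 0, 0, 0, 0],
  ],
)

```text
clock: 2.5
position: [0.6012, 0.0107, 0.2311]
tool_rot: [-3.14, 0.0, 0.04]
force: [-0.1, 0.6, 0.1]
grip_width: 0.0001
finger_force: 0.0
```

Run:
```python
from h import *
from scipy.spatial.transform import Rotation as Ro
s=bot.observe(); print(s["position"],s["tool_rot"],s["force"])
f=bot.grab_frame("wrist"); M=np.array(f["mount"]); print(M.round(3))
T=np.eye(4); T[:3,:3]=Ro.from_euler("xyz",s["tool_rot"]).as_matrix(); T[:3,3]=s["position"]
W=np.linalg.inv(T@M); f["rvec"]=cv2.Rodrigues(W[:3,:3])[0].ravel(); f["tvec"]=W[:3,3]
cv2.imwrite("pics/w1.png",f["pixels"][:,:,::-1]); pickle.dump(f,open("pics/w1.pkl","wb"))
```

```text
[0.60122384 0.01068679 0.23110507] [-3.13980522e+00  4.21288812e-04  3.98742032e-02] [-0.12303288  0.56240843  0.13518318]
[[ 0.    -0.96  -0.281  0.071]
 [ 1.     0.001 -0.001 -0.001]
 [ 0.001 -0.281  0.96  -0.142]
 [ 0.     0.     0.     1.   ]]
```

View pics/w1.png

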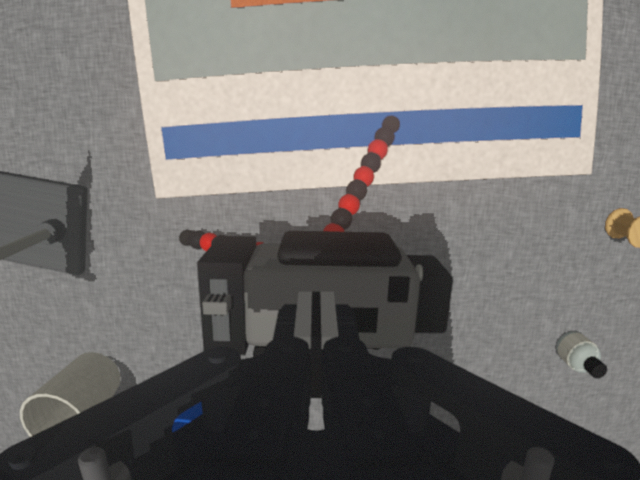

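The wrist view shows the lever at about (215,299), on the hood at (200-255, 237-352). The fingertips are at about (316,292), above the body.

Run:
```python
from h import *
f=load("w1")
c=f["pixels"][230:360,180:340,::-1]; a=cv2.resize(c,None,fx=4.5,fy=4.5,interpolation=cv2.INTER_CUBIC)
cv2.imwrite("pics/c2.png",np.clip(a*2.0,0,255).astype(np.uint8))
print("tcp",proj(f,(.6012,.0107,.2311)))
for n,p,z in(("lever",(215,297),.172),("hoodFR",(216,237),.16),("hoodBR",(257,237),.16),("hoodF L",(201,352),.16)): print(n,onz(f,p,z).round(4))
```

```text
tcp [317.23817563 311.28213667]
lever [0.578 0.066 0.172]
hoodFR [0.6089 0.0674 0.16  ]
hoodBR [0.6098 0.0444 0.16  ]
hoodF L [0.5349 0.0794 0.16  ]
```

View pics/c2.png

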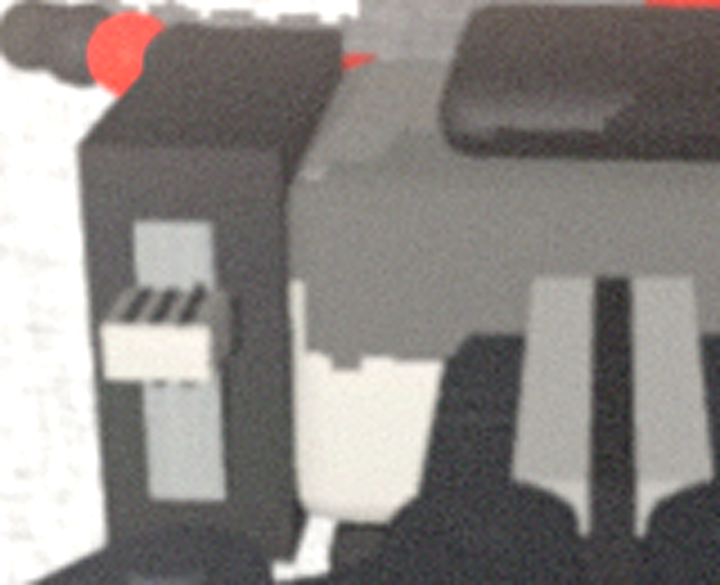

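>>> jog_arm(
  motion=[
    [0, -0.94, 0, 0, 0],
    [0, -0.94, 0, 0, 0],
    [0, 0, 0.7, 0, 0],
    [0, 0, 0.7, 0, 0],
    [0, 0, 0.5, 0, 0],
    [0, 0, 0.27, 0, 0],
    [0, 0, 0, 0, 0],
  ],
)

```text
clock: 3.25
position: [0.5982, 0.0623, 0.1653]
tool_rot: [3.141, 0.002, 0.035]
force: [0.8, -0.5, -0.4]
grip_width: -0.0002
finger_force: 0.0
```

>>> jog_arm(
  motion=[
    [0, -0.15, 0, 0, 0],
    [-0.15, 0, 0, 0, 0],
    [-0.15, 0, 0, 0, 0],
    [-0.15, 0, 0, 0, 0],
    [-0.1, 0, 0, 0, 0],
    [-0.1, 0, 0, 0, 0],
    [-0.1, 0, 0, 0, 0],
    [0, 0, 0, 0, 0],
  ],
)

```text
clock: 4.05
position: [0.5757, 0.0661, 0.1663]
tool_rot: [3.142, 0.0, 0.035]
force: [0.6, 0.6, 0.9]
grip_width: -0.0003
finger_force: 0.0
```

>>> jog_arm(
  motion=[
    [-0.08, 0, 0, 0, 0],
    [-0.08, 0, 0, 0, 0],
    [-0.08, 0, 0, 0, 0],
    [0, 0, 0, 0, 0],
  ],
)

```text
clock: 4.45
position: [0.5686, 0.066, 0.1662]
tool_rot: [-3.141, 0.0, 0.035]
force: [-0.3, 0.7, -0.4]
grip_width: 0.0001
finger_force: 0.1
```

```bash
cat >> h.py <<'E'
from scipy.spatial.transform import Rotation as Ro
def wrist(name):
    s=bot.observe(); f=bot.grab_frame("wrist"); M=np.array(f["mount"])
    T=np.eye(4); T[:3,:3]=Ro.from_euler("xyz",s["tool_rot"]).as_matrix(); T[:3,3]=s["position"]
    W=np.linalg.inv(T@M); f["rvec"]=cv2.Rodrigues(W[:3,:3])[0].ravel(); f["tvec"]=W[:3,3]
    cv2.imwrite(f"pics/{name}.png",f["pixels"][:,:,::-1]); pickle.dump(f,open(f"pics/{name}.pkl","wb")); return f,s
E
python3 - <<'E'
from h import *
f,s=wrist("w2"); print(s["position"],s["force"])
g=grab("top","top2"); c=g["pixels"][165:285,250:370,::-1]; a=cv2.resize(c,(400,400),interpolation=cv2.INTER_CUBIC)
b=cv2.resize(f["pixels"][200:480,140:420,::-1],(400,400))
cv2.imwrite("pics/c3.png",np.clip(np.hstack([a,b])*1.7,0,255).astype(np.uint8))
E
```

```text
[0.56863497 0.06599627 0.16624879] [-0.28807317  0.66140847 -0.4184245 ]
```

View pics/c3.png

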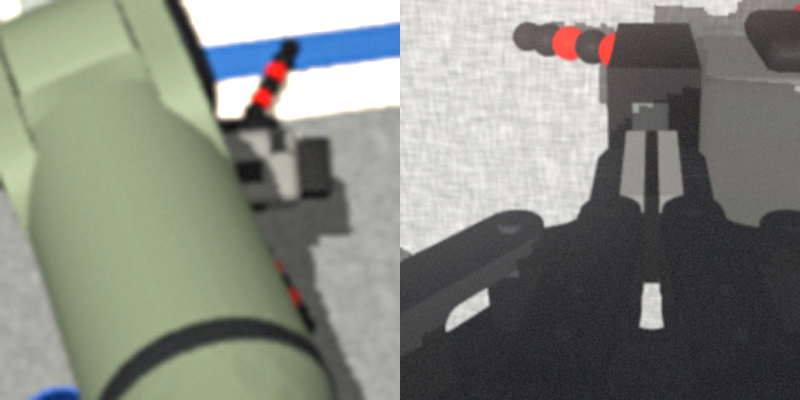

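The right half of the composite shows the fingertips at (652,130) over the hood, with the lever hidden behind them, as expected while it's being pushed. I'll keep going in small steps.

>>> jog_arm(
  motion=[
    [-0.05, 0, 0, 0, 0],
    [0, 0, 0, 0, 0],
  ],
)

```text
clock: 4.75
position: [0.5674, 0.0659, 0.1662]
tool_rot: [-3.141, -0.0, 0.035]
force: [1.5, 0.1, -0.5]
grip_width: -0.0001
finger_force: 0.8
```

```bash
cat >> h.py <<'E'
def favg(n=8):
    L=[]
    for _ in range(n): bot.grab_frame("wrist"); s=bot.observe(); L.append(s["force"])
    print(np.mean(L,0).round(2),np.std(L,0).round(2),np.round(s["position"],4),s["clock"])
E
python3 -c "
from h import *
favg()"
```

```text
[1.32 1.14 0.16] [0.52 0.6  0.55] [0.5674 0.0659 0.1662] 5.15
```

>>> jog_arm(
  motion=[
    [-0.05, 0, 0, 0, 0],
    [0, 0, 0, 0, 0],
  ],
)

```text
clock: 5.35
position: [0.5657, 0.0658, 0.1662]
tool_rot: [-3.142, 0.0, 0.035]
force: [1.0, 1.1, 0.5]
grip_width: 0.0001
finger_force: 0.7
```

```bash
python3 -c "
from h import *
favg()"
```

```text
[0.92 0.94 0.27] [0.49 0.48 0.48] [0.5658 0.0657 0.1662] 5.75
```

>>> jog_arm(
  motion=[
    [-0.05, 0, 0, 0, 0],
    [0, 0, 0, 0, 0],
  ],
)

```text
clock: 5.95
position: [0.5643, 0.0658, 0.1662]
tool_rot: [-3.142, -0.0, 0.035]
force: [1.8, 1.7, -1.2]
grip_width: -0.0002
finger_force: 0.8
```

```bash
python3 -c "
from h import *
favg()
f,s=wrist('w3')
b=cv2.resize(f['pixels'][180:360,200:400,::-1],None,fx=3,fy=3,interpolation=cv2.INTER_CUBIC)
cv2.imwrite('pics/c4.png',np.clip(b*2.0,0,255).astype(np.uint8))"
```

```text
[ 1.01  0.78 -0.11] [0.36 0.68 0.49] [0.5643 0.0657 0.1662] 6.35
```

View pics/c4.png

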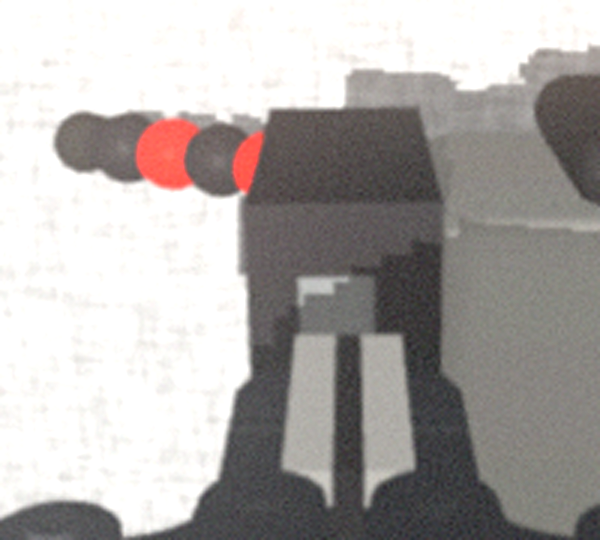

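The hood's front corners are at crop (245,203) and (440,203), and the fingertips at (345,335) cover the lever. The camera isn't tipped and the pad force is steady at about 0.8 N, so the lever is still sliding.

>>> jog_arm(
  motion=[
    [-0.05, 0, 0, 0, 0],
    [0, 0, 0, 0, 0],
  ],
)

```text
clock: 6.6
position: [0.5627, 0.0657, 0.1662]
tool_rot: [-3.142, -0.0, 0.035]
force: [1.7, 2.5, 0.1]
grip_width: 0.0004
finger_force: 0.8
```

>>> jog_arm(
  motion=[
    [-0.05, 0, 0, 0, 0],
    [0, 0, 0, 0, 0],
  ],
)

```text
clock: 6.8
position: [0.5612, 0.0656, 0.1662]
tool_rot: [3.142, 0.0, 0.035]
force: [1.1, 1.1, -0.1]
grip_width: -0.0001
finger_force: 0.7
```

```bash
python3 -c "
from h import *
favg()"
```

```text
[ 0.69  0.76 -0.1 ] [0.45 0.74 0.45] [0.5613 0.0655 0.1662] 7.2
```

```bash
python3 -c "
from h import *
a=load('w1');b=load('w3')
print(onz(a,(198.2,262.9),.16),onz(a,(242.5,263),.16));print(onz(b,(281.7,247.7),.16),onz(b,(346.7,247.7),.16))
print('lever w1',onz(a,(214.8,308),.172),'slot end w1',onz(a,(218,280),.16),'slot end w3',onz(b,(311,272),.16))
print('finger front w3',onz(b,(316,291.5),.166))
"
```

```text
[0.59312281 0.07808817 0.16      ] [0.5941748  0.05268256 0.16      ]
[0.58792345 0.08039373 0.16      ] [0.58882002 0.05517888 0.16      ]
lever w1 [0.57128095 0.06640062 0.172     ] slot end w1 [0.58317086 0.06701827 0.16      ] slot end w3 [0.57827195 0.06870452 0.16      ]
finger front w3 [0.57260577 0.06652496 0.166     ]
```

>>> jog_arm(
  motion=[
    [-0.05, 0, 0, 0, 0],
    [0, 0, 0, 0, 0],
  ],
)

```text
clock: 7.4
position: [0.5598, 0.0657, 0.1662]
tool_rot: [-3.141, -0.0, 0.035]
force: [2.3, 0.6, -1.7]
grip_width: 0.0002
finger_force: 0.8
```

The hood seems to have shifted 5 mm in -x, so the lever may be at its stop with the camera leaning slightly. I'll back off gently, rise and look.

>>> jog_arm(
  motion=[
    [0.05, 0, 0, 0, 0],
    [0.05, 0, 0, 0, 0],
    [0.05, 0, 0, 0, 0],
    [0.05, 0, 0, 0, 0],
    [0.05, 0, 0, 0, 0],
    [0.1, 0, 0, 0, 0],
    [0.2, 0, 0, 0, 0],
    [0.5, 0, -0.3, 0, 0],
    [0, 0.5, -1, 0, 0],
    [0, 1, -0.7, 0, 0],
    [0, 0.5, 0, 0, 0],
    [0, 0, 0, 0, 0],
  ],
)

```text
clock: 8.6
position: [0.5938, 0.0041, 0.2263]
tool_rot: [3.141, -0.001, 0.032]
force: [-0.5, -0.1, -0.7]
grip_width: 0.0002
finger_force: 0.0
```

```bash
python3 -c "
from h import *
favg(4)
f,s=wrist('w4'); print(s['position'])
b=cv2.resize(f['pixels'][220:380,160:360,::-1],None,fx=3.7,fy=3.7,interpolation=cv2.INTER_CUBIC)
cv2.imwrite('pics/c5.png',np.clip(b*2.0,0,255).astype(np.uint8))"
```

```text
[0.23 0.74 0.33] [0.25 0.38 0.18] [0.5932 0.0079 0.2255] 8.8
[0.59320969 0.00786377 0.22553102]
```

View pics/c5.png

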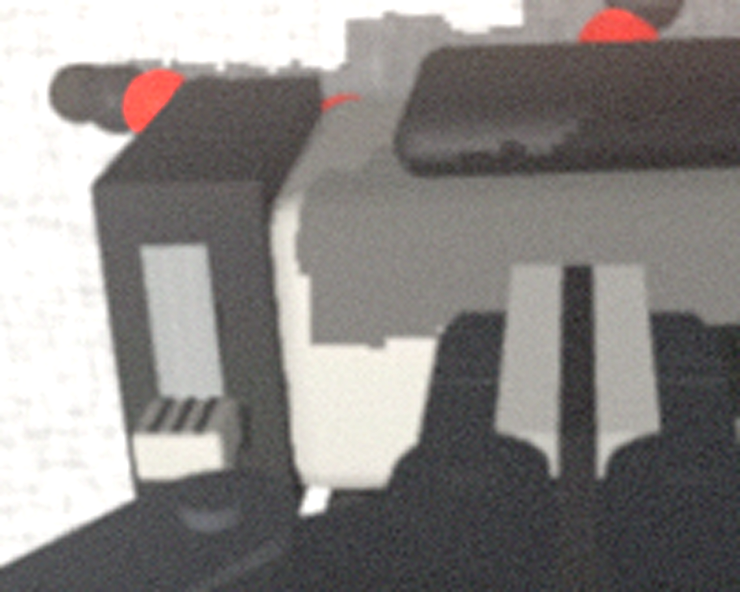

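The lever is now near the robot-side end of its slot at crop (180,455), and the camera still stands on its feet. I'll measure its position relative to the hood.

```bash
python3 -c "
from h import *
a=load('w1');b=load('w4')
A=onz(a,(198.2,262.9),.16);B=onz(a,(242.5,263),.16);print('w1',A,B,'lev',onz(a,(214.8,308.2),.172),'slot',onz(a,(218,280),.16))
A=onz(b,(186.2,270.3),.16);B=onz(b,(231.6,269.5),.16);print('w4',A,B,'lev',onz(b,(208.6,343),.172),'slot',onz(b,(207,286.3),.16))
"
```

```text
w1 [0.59312281 0.07808817 0.16      ] [0.5941748  0.05268256 0.16      ] lev [0.57115801 0.06640535 0.172     ] slot [0.58317086 0.06701827 0.16      ]
w4 [0.58272628 0.08053217 0.16      ] [0.58425084 0.05491591 0.16      ] lev [0.54444799 0.06659697 0.172     ] slot [0.57356593 0.06917772 0.16      ]
```

```bash
python3 -c "
from h import *
def balls(n,p):
    im=p.astype(int); m=((im[:,:,0]>110)&(im[:,:,1]<70)&(im[:,:,2]<80)).astype(np.uint8)
    k,l,s,c=cv2.connectedComponentsWithStats(m)
    return [(tuple(c[i].round(1)),int(s[i,4])) for i in range(1,k) if s[i,4]>8]
for n in ('w1','w3','w4'):
    f=load(n)
    for c,a in balls(n,f['pixels']): print(n,c,a,onz(f,c,.02).round(4)[:2])
for n in ('top1',):
    f=load(n)
    for c,a in balls(n,f['pixels']): print(n,c,a,onz(f,c,.02).round(4)[:2])
f=grab('top','top3'); 
for c,a in balls('top3',f['pixels']): print('top3',c,a,onz(f,c,.02).round(4)[:2])
f=load('scene1');g=grab('scene','scene3')
for n,f in(('scene1',f),('scene3',g)):
    for c,a in balls(n,f['pixels']): print(n,c,a,onz(f,c,.02).round(4)[:2])
"
```

```text
w1 (np.float64(364.6), np.float64(175.3)) 161 [ 0.6295 -0.03  ]
w1 (np.float64(349.5), np.float64(203.2)) 289 [ 0.604  -0.0183]
w1 (np.float64(332.9), np.float64(227.6)) 98 [ 0.5809 -0.0046]
w1 (np.float64(206.3), np.float64(240.4)) 191 [0.564  0.1117]
w3 (np.float64(467.9), np.float64(105.0)) 364 [ 0.6525 -0.0367]
w3 (np.float64(454.8), np.float64(138.1)) 398 [ 0.6294 -0.0299]
w3 (np.float64(440.0), np.float64(173.1)) 466 [ 0.6042 -0.022 ]
w3 (np.float64(423.9), np.float64(201.9)) 48 [ 0.5826 -0.0124]
w3 (np.float64(254.8), np.float64(230.4)) 331 [0.5565 0.1117]
w3 (np.float64(281.9), np.float64(233.2)) 116 [0.555  0.0914]
w4 (np.float64(372.9), np.float64(150.7)) 9 [ 0.6432 -0.0382]
w4 (np.float64(356.1), np.float64(172.3)) 187 [ 0.6242 -0.025 ]
w4 (np.float64(341.7), np.float64(201.2)) 301 [ 0.5984 -0.0139]
w4 (np.float64(325.8), np.float64(227.0)) 110 [ 0.5745 -0.0009]
w4 (np.float64(199.7), np.float64(245.7)) 156 [0.5527 0.1135]
top1 (np.float64(90.5), np.float64(141.1)) 19 [0.7924 0.5939]
top1 (np.float64(332.8), np.float64(185.6)) 21 [ 0.6542 -0.0394]
top1 (np.float64(329.0), 
[... 579 characters left out ...]
), np.float64(294.2)) 45 [ 0.5828 -0.0104]
scene1 (np.float64(334.9), np.float64(307.4)) 44 [ 0.617  -0.0266]
scene1 (np.float64(331.9), np.float64(321.0)) 46 [ 0.6508 -0.0415]
scene3 (np.float64(355.4), np.float64(269.6)) 16 [0.5202 0.0456]
scene3 (np.float64(366.1), np.float64(270.7)) 15 [0.5293 0.0679]
scene3 (np.float64(376.5), np.float64(272.4)) 33 [0.54  0.089]
scene3 (np.float64(386.8), np.float64(274.0)) 31 [0.5504 0.1097]
scene3 (np.float64(341.6), np.float64(279.5)) 28 [0.5424 0.0076]
scene3 (np.float64(339.5), np.float64(292.0)) 48 [ 0.5773 -0.0062]
scene3 (np.float64(336.4), np.float64(305.1)) 47 [ 0.6116 -0.022 ]
scene3 (np.float64(334.0), np.float64(318.8)) 45 [ 0.6463 -0.0359]
```

The lever is shut: it travelled about 17 mm relative to the hood and then reached its stop. The last millimetres of the push moved the camera about 7 mm and 2.8°, which I'll push back gently later. Next is the screen: I'll fly over it and come down in front of its plain face.

>>> jog_arm(
  motion=[
    [-0.72, -0.3, 0, 0, 0],
    [-0.72, -0.3, 0, 0, 0],
    [-0.72, -0.3, 0, 0, 0],
    [-0.72, -0.3, 0, 0, 0],
    [-0.72, -0.3, 0, 0, 0],
    [-0.72, -0.3, 0, 0, 0],
    [0, 0, 0, 0, 0],
    [0, 0, 0, 0, 0],
  ],
)

```text
clock: 9.75
position: [0.4622, 0.0565, 0.2264]
tool_rot: [3.142, -0.001, 0.036]
force: [0.7, -0.4, 0.4]
grip_width: -0.0
finger_force: 0.0
```

```bash
python3 -c "
from h import *
f,s=wrist('w5'); print(s['position'],s['clock'])
g=grab('scene','scene5')
b=cv2.resize(g['pixels'][180:310,270:430,::-1],(400,325),interpolation=cv2.INTER_CUBIC)
a=cv2.resize(f['pixels'][:,:,::-1],(400,300)); a=np.vstack([a,np.zeros((25,400,3),np.uint8)])
cv2.imwrite('pics/c6.png',np.clip(np.hstack([a,b])*1.7,0,255).astype(np.uint8))"
```

```text
[0.46224415 0.05646796 0.22643943] 9.75
```

View pics/c6.png

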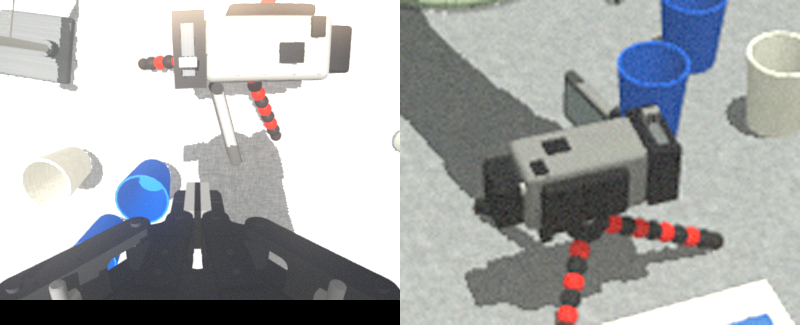

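The left half shows the screen from about (213,88) to (236,160), i.e. wrist pixels (341,141) to (377,256). The lever is at the near end of its slot at (187,62). The fingertips at (198,183) are clear of the screen, on its lens side.

```bash
python3 -c "
from h import *
f=load('w5')
for n,p,z in(('lever',(300,99),.172),('hoodFR',(276,18),.16),('hoodFL',(283,141),.16),('hoodBL',(328,138),.16),('bodyBL',(530,127),.16),('hinge top',(343,141),.155),('edge top',(377,256),.155),('foot',(230,102),.005),('foot-60',(441,216),.005)): print(n,onz(f,p,z).round(4))
o=np.array([.5565,.010]); yaw=np.radians(-85.2); R=np.array([[np.cos(yaw),-np.sin(yaw)],[np.sin(yaw),np.cos(yaw)]])
Rt=np.array([[np.cos(.036),np.sin(.036)],[np.sin(.036),-np.cos(.036)]])
prev=None
for d in (79,70,60,50,40,30,20,10,5,0):
    a=np.radians(d); p=np.array([np.cos(a),-np.sin(a)]); n=np.array([-np.sin(a),-np.cos(a)])
    C=o+R@(np.array([-.035,-.031])+.056*p+.016*n)
    print(d,C.round(4), None if prev is None else (Rt.T@(C-prev)/.03).round(2)); prev=C
"
```

```text
lever [0.5439 0.0674 0.172 ]
hoodFR [0.582  0.0805 0.16  ]
hoodFL [0.5237 0.076  0.16  ]
hoodBL [0.526  0.0532 0.16  ]
bodyBL [ 0.5368 -0.0512  0.16  ]
hinge top [0.5246 0.0452 0.155 ]
edge top [0.4623 0.0226 0.155 ]
foot [0.5492 0.1351 0.005 ]
foot-60 [ 0.4545 -0.0605  0.005 ]
79 [0.4644 0.0424] None
70 [0.4651 0.0333] [0.01 0.3 ]
60 [0.4676 0.0235] [0.07 0.33]
50 [0.4717 0.0142] [0.13 0.31]
40 [0.4773 0.0057] [0.18 0.29]
30 [ 0.4844 -0.0016] [0.23 0.25]
20 [ 0.4926 -0.0076] [0.27 0.21]
10 [ 0.5017 -0.012 ] [0.3  0.16]
5 [ 0.5065 -0.0137] [0.16 0.06]
0 [ 0.5114 -0.0149] [0.16 0.05]
```

>>> jog_arm(
  motion=[
    [0, 0, 0.9, 0, 0],
    [0, 0, 0.9, 0, 0],
    [0, 0, 0.8, 0, 0],
    [0, 0, 0.35, 0, 0],
    [0.03, 0.24, 0, 0, 0],
    [0.03, 0.24, 0, 0, 0],
    [0, 0.15, 0, 0, 0],
    [0, 0.15, 0, 0, 0],
    [0.04, 0.16, 0, 0, 0],
    [0.04, 0.16, 0, 0, 0],
    [0, 0, 0, 0, 0],
  ],
)

```text
clock: 10.95
position: [0.4676, 0.0226, 0.1378]
tool_rot: [3.141, -0.0, 0.034]
force: [-0.2, 0.3, -0.5]
grip_width: 0.0003
finger_force: 0.0
```

>>> jog_arm(
  motion=[
    [0.06, 0.16, 0, 0, 0],
    [0.07, 0.15, 0, 0, 0],
    [0.09, 0.15, 0, 0, 0],
    [0.09, 0.14, 0, 0, 0],
    [0.11, 0.13, 0, 0, 0],
    [0.12, 0.12, 0, 0, 0],
    [0.13, 0.11, 0, 0, 0],
    [0.14, 0.1, 0, 0, 0],
    [0, 0, 0, 0, 0],
  ],
)

```text
clock: 11.85
position: [0.4933, -0.008, 0.1376]
tool_rot: [3.142, -0.0, 0.034]
force: [0.5, 0.6, 0.7]
grip_width: -0.0002
finger_force: 0.0
```

```bash
python3 -c "
from h import *
favg(3)
f,s=wrist('w6')
cv2.imwrite('pics/c7.png',np.clip(f['pixels'][:,:,::-1]*1.7,0,255).astype(np.uint8))"
```

```text
[-0.07  0.16  0.01] [0.28 0.26 0.41] [ 0.4927 -0.0075  0.1377] 12.0
```

View pics/c7.png

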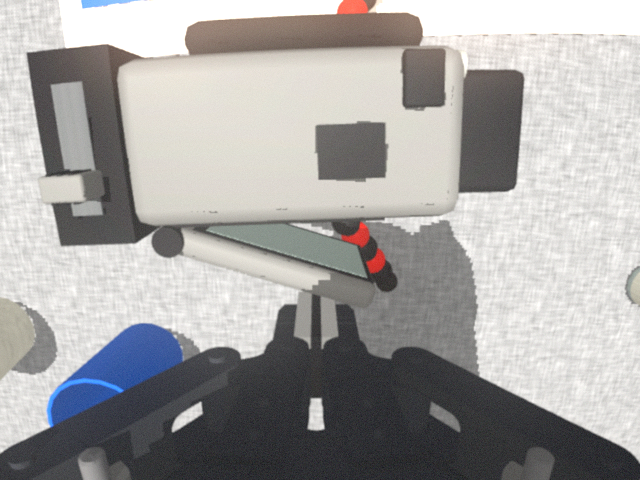

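The view shows the screen nearly folded, from (168,240) to (365,290), pushed by the fingertips at (315,292). The lever is at (70,187) and the camera is upright. I'll carry on with the fold.

>>> jog_arm(
  motion=[
    [0.1, 0.06, 0, 0, 0],
    [0.1, 0.05, 0, 0, 0],
    [0.1, 0.05, 0, 0, 0],
    [0.1, 0.04, 0, 0, 0],
    [0.08, 0.02, 0, 0, 0],
    [0.08, 0.02, 0, 0, 0],
    [0, 0, 0, 0, 0],
  ],
)

```text
clock: 12.75
position: [0.5101, -0.0143, 0.1377]
tool_rot: [-3.142, -0.0, 0.035]
force: [-0.8, 0.0, -0.4]
grip_width: -0.0002
finger_force: 0.0
```

```bash
cat > m.py <<'E'
from h import *
import sys
favg(4); f,s=wrist(sys.argv[1]); im=f["pixels"].astype(int)
m=((im[:,:,0]>110)&(im[:,:,1]<70)&(im[:,:,2]<80)).astype(np.uint8)
k,l,st,c=cv2.connectedComponentsWithStats(m)
for i in range(1,k):
    if st[i,4]>40: print("ball",c[i].round(0),onz(f,c[i],.02)[:2].round(4))
# vertical brightness profiles across body/screen boundary, at several cam-x columns
g=im.sum(2)//3
for u in (200,240,280,380,400):
    print(u,g[150:330:4,u].tolist())
E
python3 m.py w7
```

```text
[-0.04 -0.19  0.33] [0.42 0.49 0.47] [ 0.5097 -0.0142  0.1377] 12.95
ball [360.   8.] [ 0.6492 -0.0348]
ball [341.  40.] [ 0.6301 -0.0244]
ball [318.  68.] [ 0.6134 -0.0114]
ball [367. 283.] [ 0.474  -0.0507]
200 [124, 125, 125, 127, 124, 124, 125, 126, 125, 126, 126, 125, 123, 125, 123, 128, 123, 125, 123, 124, 123, 121, 122, 123, 121, 121, 122, 122, 116, 108, 99, 60, 115, 124, 125, 121, 119, 108, 129, 130, 126, 134, 129, 131, 133]
240 [125, 128, 124, 127, 126, 123, 125, 125, 124, 124, 124, 125, 124, 124, 125, 123, 124, 123, 123, 124, 123, 123, 122, 121, 122, 120, 121, 121, 115, 104, 84, 84, 111, 123, 127, 121, 119, 104, 133, 130, 122, 134, 125, 129, 125]
280 [125, 127, 126, 126, 127, 127, 125, 126, 124, 126, 124, 123, 123, 124, 124, 123, 123, 122, 124, 123, 122, 123, 123, 123, 120, 122, 119, 118, 111, 104, 56, 69, 106, 123, 128, 123, 119, 108, 122, 126, 47, 43, 42, 41, 39]
380 [56, 49, 52, 55, 61, 125, 125, 123, 124, 124, 125, 123, 123, 124, 124, 124, 123, 122, 123, 120, 122, 123, 120, 123, 120, 121, 121, 112, 100, 80, 82, 77, 69, 76, 69, 48, 32, 33, 37, 35, 35, 74, 71, 68, 72]
400 [54, 51, 54, 49, 115, 125, 124, 121, 126, 123, 123, 124, 124, 126, 124, 125, 121, 123, 121, 122, 122, 120, 121, 121, 119, 121, 119, 110, 102, 75, 78, 81, 77, 78, 81, 75, 71, 72, 72, 71, 70, 70, 77, 74, 74]
```

>>> jog_arm(
  motion=[
    [0.06, 0, 0, 0, 0],
    [0.06, 0, 0, 0, 0],
    [0, 0, 0, 0, 0],
  ],
)

```text
clock: 13.3
position: [0.5135, -0.0142, 0.1377]
tool_rot: [3.142, 0.0, 0.035]
force: [-2.0, -0.4, 0.9]
grip_width: -0.0001
finger_force: 0.5
```

```bash
cat > m2.py <<'E'
from h import *
import sys
favg(6); f,s=wrist(sys.argv[1]); g=cv2.GaussianBlur(f["pixels"].mean(2).astype(np.float32),(5,3),0)
cols=range(175,300,5); gap=[];out=[];bod=[]
for u in cols:
    col=g[255:290,u]; r=255+int(col.argmin()); gap.append(r)
    d=np.diff(g[:,u]); bod.append(255+int(d[255:r].argmin()) if r>256 else r)
    seg=g[r+15:r+40,u]; out.append(r+15+int(seg.argmin()))
P=lambda us,vs,z:np.array([onz(f,(u,v),z)[:2] for u,v in zip(us,vs)])
for n,v,z in(("gap",gap,.157),("outer",out,.155)):
    q=P(cols,v,z); a,b=np.polyfit(q[:,1],q[:,0],1); print(n,v[::4],"slope",np.degrees(np.arctan(a)).round(2),"x at y=.0",round(b,4))
im=f["pixels"].astype(int); m=((im[:,:,0]>110)&(im[:,:,1]<70)&(im[:,:,2]<80)).astype(np.uint8)
k,l,st,c=cv2.connectedComponentsWithStats(m)
for i in range(1,k):
    if st[i,4]>40: print("ball",c[i].round(0),onz(f,c[i],.02)[:2].round(4))
E
python3 m2.py w8
```

```text
[-0.49 -0.68 -0.1 ] [0.25 0.57 0.55] [ 0.5134 -0.0141  0.1377] 13.6
gap [283, 283, 282, 281, 281, 280, 280] slope -4.01 x at y=.0 0.5337
outer [305, 304, 303, 303, 303, 302, 307] slope 0.56 x at y=.0 0.523
ball [359.  12.] [ 0.6505 -0.0345]
ball [340.  47.] [ 0.6298 -0.0242]
ball [318.  78.] [ 0.6112 -0.0115]
ball [367. 289.] [ 0.4738 -0.0505]
```

>>> jog_arm(
  motion=[
    [0.05, 0, 0, 0, 0],
    [0, 0, 0, 0, 0],
  ],
)

```text
clock: 13.85
position: [0.5147, -0.0141, 0.1376]
tool_rot: [3.141, 0.001, 0.035]
force: [-3.6, -1.0, 2.6]
grip_width: 0.0002
finger_force: 1.6
```

```bash
sed -i 's/range(175,300,5)/range(180,285,5)/' m2.py; python3 m2.py w9
```

```text
[-3.5  -1.09  1.58] [0.4  0.44 0.56] [ 0.5148 -0.0141  0.1377] 14.15
gap [284, 283, 283, 282, 281, 281] slope -4.23 x at y=.0 0.535
outer [305, 305, 304, 303, 303, 320] slope -1.5 x at y=.0 0.5252
ball [358.  12.] [ 0.6518 -0.034 ]
ball [340.  47.] [ 0.6311 -0.0239]
ball [318.  79.] [ 0.6125 -0.0113]
ball [367. 289.] [ 0.475  -0.0507]
```

The screen is flat, with firm resistance at its stop. Now I'll back off and gently push the hood's near side, low down, to undo the earlier shift.

>>> jog_arm(
  motion=[
    [-0.1, 0, 0, 0, 0],
    [-0.3, 0, 0, 0, 0],
    [-0.3, 0, 0, 0, 0],
    [0, -0.7, 0, 0, 0],
    [0, -0.7, 0, 0, 0],
    [0, -0.7, 0, 0, 0],
    [0, -0.5, 0, 0, 0],
    [0, 0, 0.4, 0, 0],
    [0, 0, 0.35, 0, 0],
    [0.3, 0, 0, 0, 0],
    [0.2, 0, 0, 0, 0],
    [0, 0, 0, 0, 0],
  ],
)

```text
clock: 15.4
position: [0.5073, 0.0632, 0.1152]
tool_rot: [-3.141, -0.001, 0.034]
force: [0.8, -0.1, -0.3]
grip_width: -0.0001
finger_force: 0.0
```

```bash
cat > m3.py <<'E'
from h import *
import sys
favg(4); f,s=wrist(sys.argv[1]); im=f["pixels"].astype(int); m=((im[:,:,0]>110)&(im[:,:,1]<70)&(im[:,:,2]<80)).astype(np.uint8)
k,l,st,c=cv2.connectedComponentsWithStats(m)
for i in range(1,k):
    if st[i,4]>40: print("ball",c[i].round(0),onz(f,c[i],.02)[:2].round(4))
g=grab("scene",sys.argv[1]+"s"); im=g["pixels"].astype(int); m=((im[:,:,0]>110)&(im[:,:,1]<70)&(im[:,:,2]<80)).astype(np.uint8)
k,l,st,c=cv2.connectedComponentsWithStats(m)
for i in range(1,k):
    if st[i,4]>12 and c[i][1]<330: print("scene",c[i].round(1),st[i,4],onz(g,c[i],.02)[:2].round(4))
E
python3 m3.py w10
```

```text
[-0.18  0.11  0.09] [0.6  0.19 0.1 ] [0.5061 0.0635 0.1154] 15.6
ball [511.   3.] [ 0.6479 -0.0392]
ball [490.  30.] [ 0.6327 -0.0285]
ball [474.  59.] [ 0.6167 -0.0212]
ball [237. 166.] [0.5513 0.1124]
scene [355.5 270. ] 17 [0.5215 0.0455]
scene [366.4 271.4] 14 [0.5314 0.0679]
scene [376.7 272.7] 30 [0.5411 0.0891]
scene [386.8 274.3] 32 [0.5512 0.1093]
scene [341.8 279.6] 18 [0.5427 0.008 ]
scene [339.4 292.2] 47 [ 0.5777 -0.0065]
scene [336.8 305.7] 45 [ 0.6135 -0.0215]
scene [334.3 319. ] 42 [ 0.647  -0.0356]
```

>>> jog_arm(
  motion=[
    [0.1, 0, 0, 0, 0],
    [0.1, 0, 0, 0, 0],
    [0.06, 0, 0, 0, 0],
    [0.06, 0, 0, 0, 0],
    [0.06, 0, 0, 0, 0],
    [0.06, 0, 0, 0, 0],
    [0, 0, 0, 0, 0],
  ],
)

```text
clock: 16.4
position: [0.5197, 0.0641, 0.1152]
tool_rot: [-3.142, -0.0, 0.035]
force: [-1.6, -0.2, -0.1]
grip_width: -0.0002
finger_force: 0.0
```

```bash
python3 m3.py w11
```

```text
[-0.36  0.14 -0.31] [0.61 0.5  0.34] [0.5196 0.0641 0.1153] 16.6
ball [503.  14.] [ 0.6551 -0.0347]
ball [488.  51.] [ 0.6351 -0.0281]
ball [471.  86.] [ 0.6154 -0.0201]
ball [231. 173.] [0.5605 0.1163]
scene [357.5 271.5] 17 [0.5272 0.0484]
scene [368.5 273.1] 15 [0.5377 0.0709]
scene [379.4 274.9] 34 [0.5492 0.0928]
scene [389.7 276.9] 30 [0.5606 0.1132]
scene [343.3 281.2] 21 [0.5483 0.0099]
scene [340.6 293.6] 47 [ 0.5822 -0.0051]
scene [337.7 306.8] 46 [ 0.6169 -0.0206]
scene [334.5 320.2] 44 [ 0.65   -0.0359]
```

The camera is back to within about 5 mm and 1° of where it stood. I'll retreat clear and do a numeric check.

>>> jog_arm(
  motion=[
    [-0.2, 0, 0, 0, 0],
    [-0.5, 0, 0, 0, 0],
    [-0.5, 0, 0, 0, 0],
    [-0.5, 0, -0.5, 0, 0],
    [-0.2, 0, -1, 0, 0],
    [0, 0, -1, 0, 0],
    [0, 0, -1, 0, 0],
    [0, 0, -0.5, 0, 0],
    [0, 0, 0, 0, 0],
    [0, 0, 0, 0, 0],
  ],
)

```text
clock: 17.7
position: [0.4621, 0.0621, 0.2349]
tool_rot: [3.141, -0.0, 0.035]
force: [0.5, -0.7, -1.0]
grip_width: 0.0004
finger_force: 0.0
```

```bash
python3 m3.py w12
python3 - <<'E'
from h import *
f=load("w12"); o=np.array([.562,.0135]); yaw=np.radians(-87.5); R=np.array([[np.cos(yaw),-np.sin(yaw)],[np.sin(yaw),np.cos(yaw)]])
W=lambda x,y,z: np.r_[o+R@np.array([x,y])/1000,z/1000]
g=f["pixels"].mean(2)
# profile along cam y over the hood at x=-58 (z 172) and across the body/screen at x=-20,0,30 (z 155)
for x,z,ys in((-58,172,range(-30,31,3)),(-20,155,range(-64,-15,3)),(0,155,range(-64,-15,3)),(30,155,range(-64,-15,3))):
    print(x,[(y,int(g[int(round(q[1])),int(round(q[0]))])) for y in ys for q in [proj(f,W(x,y,z))] if 0<=q[0]<640 and 0<=q[1]<480])
E
```

```text
[-0.   -0.35 -0.03] [0.34 0.2  0.77] [0.462  0.0621 0.2344] 17.9
ball [412. 145.] [ 0.5177 -0.0194]
ball [422. 170.] [ 0.4964 -0.0301]
ball [430. 193.] [ 0.4761 -0.0398]
scene [379.4 274.9] 34 [0.5492 0.0928]
scene [389.7 276.9] 30 [0.5606 0.1132]
scene [340.6 293.4] 45 [ 0.5818 -0.005 ]
scene [337.7 306.9] 46 [ 0.617  -0.0205]
scene [334.5 320.1] 43 [ 0.6498 -0.0358]
-58 [(-30, 165), (-27, 87), (-24, 84), (-21, 83), (-18, 126), (-15, 135), (-12, 68), (-9, 169), (-6, 173), (-3, 132), (0, 143), (3, 142), (6, 144), (9, 147), (12, 148), (15, 151), (18, 154), (21, 121), (24, 128), (27, 129)]
-20 [(-64, 166), (-61, 155), (-58, 170), (-55, 167), (-52, 163), (-49, 169), (-46, 168), (-43, 114), (-40, 108), (-37, 109), (-34, 99), (-31, 144), (-28, 167), (-25, 134), (-22, 128), (-19, 156), (-16, 161)]
0 [(-64, 164), (-61, 166), (-58, 117), (-55, 105), (-52, 99), (-49, 68), (-46, 65), (-43, 79), (-40, 86), (-37, 90), (-34, 100), (-31, 151), (-28, 164), (-25, 93), (-22, 131), (-19, 153), (-16, 159)]
30 [(-64, 169), (-61, 164), (-58, 160), (-55, 160), (-52, 163), (-49, 169), (-46, 158), (-43, 170), (-40, 160), (-37, 159), (-34, 118), (-31, 154), (-28, 157), (-25, 107), (-22, 132), (-19, 153), (-16, 157)]
```

```bash
python3 -c "
from workcell import bot
print(bot.job_done())"
```

```text
the job is handed in; nothing more can be done
None
```

The lens cover lever is shut and the screen is folded flat, and the job is handed in at about 18 s; however, my lever push went past its stop and moved the camera about 7 mm, and after nudging it back it stands upright about 5 mm from where it was (no verdict returned).

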